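# Stand the longer shelf bracket up against the bench fence

### The job

To have its back ready for marking out screw holes, stand the longer of the two L-shaped wooden brackets upright against the plywood fence: push high on its upright lip to slide it, still lying flat, up to the fence, then keep pushing the lip up and over so that the bracket tips on its toe edge. Leave it standing by itself, square against the fence face with its lip over the top of the fence. Do not disturb the shorter bracket.

Things in the scene. Friction and masses are not known exactly. Their poses are not given: they have to be found in the camera images.
- long_bracket: Longer L bracket, pale wood, loose, 0.13-0.24 kg: plate 130 long (x), 90 wide (y), 15 mm thick, lying flat, with a lip 15 mm thick across the end away from the fence, top 70 mm above the bench. Origin: middle of the toe's lower edge; x out of the toe towards the fence, z up. Plate spans x -130 to 0, lip x -130 to -115. Upright: x points down, z at the fence. Starts 20 to 70 mm from the fence.
- short_bracket: Shorter bracket, to be left alone: same wood, width (90 mm), thickness and lip height (70 mm), but its plate is only 85 mm long. Origin (middle of the toe's lower edge) and axes as for the longer one. Loose, lying flat in front of the fence beside the longer one, about 200 mm from it.
- fence: Plywood fence fixed to the bench: upright board 460 mm long (y), 75 mm high, 24 mm thick, with foot and braces behind it (away from the robot). Origin: middle of the bottom edge of its front face, at bench height; x points away from the robot, square to the face (the face is x = 0), y along the fence, z up. Place and yaw vary.
Mind the look-alikes: they are no part of the job. What is shaped like the long_bracket but blue or purple is not meant.

How it is judged:
By the outcome, as a careful person would: the job done as asked, in the order asked, and still so for the second after the job is handed in, with the robot touching nothing.
It also fails if it takes over 43 s, if anything falls off the work surface, if the arm or the gripper's body presses on something with over 40 N, if the wrist force passes 120 N, or if a joint passes its speed limit or range.

### The arm

A 6-joint arm with a two-finger parallel gripper is mounted at the origin on the work surface. World frame = base frame: x ahead of the robot, y to its left, z up, the work surface at z = 0. Lengths are in m, angles in rad, forces in N, time in s.
With the tool pointing down it reaches from about 0.3 to 0.875 m from the base axis. Payload 6.4 kg.
Tool frame: the origin (TCP) lies midway between the tips of the shut fingers; the grasp point (between the pads) lies 19 mm behind it (ctrl.pinch_z is the distance from the TCP to the grasp point, in m); z points along the fingers, y is the line along which they close (so a half turn about z gives the same grasp; the last joint's range is limited). The gripper opens to 85 mm and grips with 20 to 120 N. Pads are 22 mm wide; open, the fingers measure 114 mm over their backs; the gripper's body (76 mm by 85 mm) begins 54 mm behind the grasp point. The pads swing forward as they close: fully open they stand 13 mm farther back than shut.
Start: joints at [0.989, 0.181, 1.607, -0, 1.354, -0.206], TCP at [0.211, 0.535, 0.196] pointing down, gripper open.
Joint ranges: [-2.99, 2.99], [-0.89, 2.07], [0.3, 2.58], [-1.14, 4.28], [0, 2.63], [-3.12, 3.12]. Speed limits (rad/s): [2.57, 2.57, 3.01, 3.14, 3.14, 3.14].

### API

Orientations are given as a unit quaternion [w, x, y, z].
In Python, from bench import ctrl gives the robot as it stands.
- The arm moves only by the tool apply_moves, never from a script. Its argument "moves" is a list of rows, each an object with "jaw": the opening, from 0 (shut) to 1 (fully open); "offset": the shift along the tool's x, y, z in mm, a list of three; "rot": the turn, a rotation vector about the tool's x, y, z in degrees, a list of three. In form: [{"jaw": jaw, "offset": [dx, dy, dz], "rot": [ax, ay, az]}, ...]. A call has exactly 5 rows; each row shifts and turns the commanded pose from where the row before left it, along the tool's axes as they then stand; what a row does not reach is not made up. A row lasts 1/8 s, in which the tool goes at most 62.5 mm and 10.7 degrees, less where a joint would pass 70% of its speed; a pose out of reach is approached as far as the arm can. A call is refused whole if a number of a shift passes 62.5 or a number of a turn 10.7, either way. A call with a gripper value outside its range is refused whole. The fingers move at their own pace and stop on an object; the grip force is fixed at half the most. Time passes only in rows, so rows that do not move let the fingers close, or fill a call up. It gives the time, the measured TCP pose, the force, the opening and the grip force at its end, in the units of the state.
- ctrl.get_obs(): the state, without advancing time (a new reading comes with each control period).
- ctrl.camera(name): name is "side" or "top"; returns (picture, depth): 400x640x3 uint8, red, green, blue; 400x640 float32, m along the optical axis (not along the pixel's ray), 0 where there is no reading.
- ctrl.camera_params(name): a dict with "K" (3x3 intrinsics, pixels), "cam_to_world" (4x4, takes a point from camera to world coordinates). Camera axes: x right, y down, z forward; pixel columns grow to the right and rows downward; lengths in m; the calibration is good to about 2 mm. A picture is of the moment at which its call begins. camera_params takes no time and is no camera call.
- ctrl.hand_in(): hands the job in; it is judged then, once.
Trained networks look in the newest picture that a camera, given by its name, has taken for a name from the list of things; names that differ only in an ending like _2 or _b are one class to them, and where a whole thing is asked for, a point or a joint stands for the part that bears it (a point fixed in the world has none). Each returns a list of dicts, best first, with "score" (0 to 1); they miss things now and then, are a little off and sometimes report something else, mostly with a low value. They report only what shows in the picture. A call takes as long as a camera call. They do not tell look-alikes from the thing itself.
- ctrl.outline_of(camera, target): "region" (400x640 bool, what is visible of it) and "position" ([column, row] in pixels, amid what is visible of it).
The state is a dict: "time_s": time; "q": joint angles; "dq": joint speeds; "joint_efforts": joint torques, N m; "eef_pos": TCP position; "eef_rot": TCP orientation; "wrist_force": force on the tool from outside, world axes, zero at the start; "torque": the same for the moment, N m; "opening": opening from 0.0 (shut) to 1.0 (fully open); "grasp_force": force on a finger pad.
Only numpy, scipy, OpenCV 4.12 (cv2) and the standard library are available. Lean on these libraries where they do the work, as an engineer would, in place of code of your own. Each camera call takes 0.05 s, during which the arm holds its last target. There are 200 camera calls.

## Working session

There is one attempt and no reset: what is moved stays moved. The work goes in short steps, Python scripts to look and compute and a tool call to move; the robot and the scene stay as the last step left them, time stands still between calls to the robot, and variables do not carry over. Pictures are saved under pics/ and viewed, at most 10 in all, crops included, and the job is handed in when it is done.

Besides the shell and the picture viewer there is one more tool, called after "Call:" by a JSON object that holds its "method" and its "body". apply_moves: Moves the arm, as the interface text tells. Its arguments: {"type":"object","properties":{"moves":{"type":"array"}},"required":["moves"]}

```bash
mkdir -p pics; cat > h.py <<'E'
import numpy as np, cv2
from bench import ctrl
def cloud(cam,depth):
    p=ctrl.camera_params(cam);K=np.array(p["K"]);T=np.array(p["cam_to_world"])
    v,u=np.mgrid[0:depth.shape[0],0:depth.shape[1]]
    P=np.stack([(u-K[0,2])/K[0,0]*depth,(v-K[1,2])/K[1,1]*depth,depth],-1)
    W=P@T[:3,:3].T+T[:3,3]; W[depth<=0]=np.nan
    return W
def save(n,img): cv2.imwrite(f"pics/{n}.png",img[...,::-1])
E
python3 - <<'E'
from h import *
ims=[]
for c in("top","side"):
    im,d=ctrl.camera(c); ims.append(im); W=cloud(c,d); np.save(f"{c}.npy",W)
    for t in("long_bracket","short_bracket","fence"):
        for r in ctrl.outline_of(c,t)[:3]:
            m=r["region"]; Q=W[m]; Q=Q[~np.isnan(Q[:,0])]
            if len(Q)<20: continue
            print(c,t,round(r["score"],2),np.round(r["position"]),m.sum(),np.percentile(Q,[2,50,98],axis=0).round(3).tolist(),im[m].mean(0).round())
save("a",np.vstack([cv2.resize(i,(480,300)) for i in ims]))
o=ctrl.get_obs();print(o["time_s"],o["eef_pos"],o["eef_rot"])
E
```

```text
top long_bracket 0.7 [379. 285.] 4159 [[0.257, -0.202, 0.011], [0.313, -0.137, 0.016], [0.37, -0.068, 0.072]] [ 56.  95. 186.]
top long_bracket 0.62 [198. 266.] 4454 [[0.273, 0.122, 0.011], [0.339, 0.169, 0.015], [0.399, 0.216, 0.071]] [125.  61. 139.]
top long_bracket 0.58 [375. 157.] 3559 [[0.473, -0.177, 0.012], [0.535, -0.132, 0.016], [0.6, -0.089, 0.072]] [228. 194. 115.]
top short_bracket 0.71 [255. 149.] 2484 [[0.506, 0.037, 0.004], [0.548, 0.081, 0.016], [0.592, 0.126, 0.072]] [215. 183. 108.]
top fence 0.74 [318.  80.] 15578 [[0.62, -0.25, 0.006], [0.663, -0.026, 0.024], [0.743, 0.191, 0.077]] [211. 186. 122.]
side long_bracket 0.85 [327. 172.] 2201 [[0.473, -0.177, 0.001], [0.522, -0.114, 0.015], [0.599, -0.084, 0.07]] [197. 156. 106.]
side long_bracket 0.82 [357. 315.] 7495 [[0.272, 0.126, 0.003], [0.341, 0.183, 0.015], [0.397, 0.225, 0.071]] [ 91.  43. 113.]
side long_bracket 0.68 [429. 194.] 3015 [[0.254, -0.201, -0.0], [0.316, -0.089, 0.016], [0.38, -0.06, 0.07]] [ 35.  67. 139.]
side short_bracket 0.83 [264. 231.] 2835 [[0.507, 0.036, 0.0], [0.519, 0.1, 0.016], [0.592, 0.13, 0.071]] [185. 147. 100.]
side fence 0.89 [216. 197.] 10062 [[0.619, -0.235, 0.004], [0.635, 0.071, 0.042], [0.737, 0.201, 0.076]] [181. 148. 108.]
side fence 0.5 [262. 230.] 2867 [[0.507, 0.035, -0.0], [0.52, 0.1, 0.016], [0.594, 0.13, 0.071]] [185. 147. 100.]
0.4 [0.21097558 0.53480957 0.19563743] [-4.74778074e-05  1.86784445e-01  9.82400912e-01 -1.29732126e-04]
```

View pics/a.png

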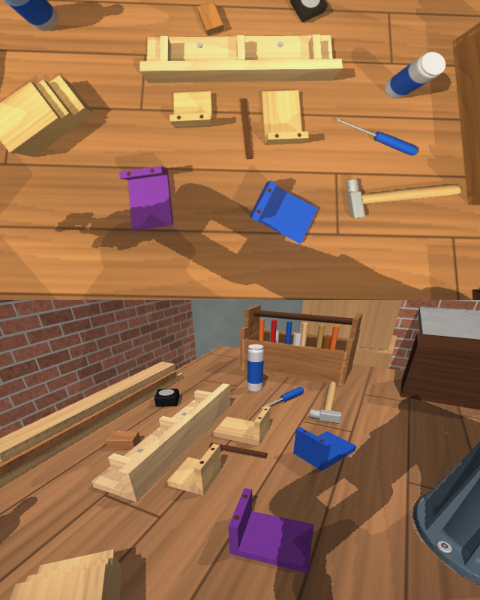

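The pale long bracket is at top pixel (375,157) and the short one is at (255,149). A dark stick lies between them, and the blue and purple look-alikes are nearer the robot. Next I'll fit precise poses.

```bash
python3 - <<'E'
from h import *
W=np.load("top.npy");Q=W.reshape(-1,3);Q=Q[~np.isnan(Q[:,0])]
f=Q[(Q[:,2]>.066)&(Q[:,2]<.085)&(Q[:,0]>.6)&(Q[:,0]<.70)&(abs(Q[:,1])<.3)]
# front edge per y-bin
ys=np.arange(-.22,.19,.01); e=np.array([(y,f[abs(f[:,1]-y)<.005][:,0].min()) for y in ys if (abs(f[:,1]-y)<.005).any()])
k=np.polyfit(e[:,0],e[:,1],1); r=e[:,1]-np.polyval(k,e[:,0]); print("top edge x=%.4f*y+%.4f"%tuple(k),r.std(), "y",f[:,1].min(),f[:,1].max(),"z",np.median(f[:,2]))
S=np.load("side.npy").reshape(-1,3);S=S[~np.isnan(S[:,0])]
s=S[(S[:,2]>.03)&(S[:,2]<.068)&(S[:,0]>.6)&(S[:,0]<.65)&(S[:,1]>-.22)&(S[:,1]<.18)]
k2=np.polyfit(s[:,1],s[:,0],1); 
print("side face",k2,(s[:,0]-np.polyval(k2,s[:,1])).std())
for nm,lo,hi in(("long",(.45,-.2),(.612,-.06)),("short",(.49,.02),(.605,.15))):
  for c,X in(("top",Q),("side",S)):
    B=X[(X[:,0]>lo[0])&(X[:,0]<hi[0])&(X[:,1]>lo[1])&(X[:,1]<hi[1])]
    for a,b in((.009,.08),(.06,.08)):
        p=B[(B[:,2]>a)&(B[:,2]<b)]
        rc=cv2.minAreaRect(p[:,:2].astype(np.float32)*1000); print(nm,c,a,np.round(rc[0]),np.round(rc[1],1),round(rc[2],2),np.median(p[:,2]).round(4),np.round(cv2.boxPoints(rc)).tolist())
B=Q[(Q[:,2]>.004)&(Q[:,2]<.03)&(Q[:,1]>-.085)&(Q[:,1]<.03)&(Q[:,0]>.42)&(Q[:,0]<.61)]
print("stick",np.percentile(B,[2,98],axis=0))
E
```

```text
top edge x=-0.0488*y+0.6268 0.0003413436208590765 y -0.26132027311644623 0.19788596099845246 z 0.07542636944351822
side face [-0.04934795  0.62888578] 0.000619593257502756
long top 0.009 [ 539. -133.] [130.9  90.6] 3.8 0.0161 [[471.0, -93.0], [477.0, -183.0], [608.0, -174.0], [601.0, -84.0]]
long top 0.06 [ 482. -137.] [15.7 90.1] 3.96 0.0704 [[471.0, -93.0], [477.0, -183.0], [493.0, -181.0], [486.0, -92.0]]
long side 0.009 [ 540. -133.] [131.3  95.6] 3.33 0.0152 [[472.0, -89.0], [477.0, -184.0], [608.0, -176.0], [603.0, -81.0]]
long side 0.06 [ 483. -136.] [16.  91.7] 3.58 0.0695 [[472.0, -91.0], [477.0, -182.0], [493.0, -181.0], [488.0, -90.0]]
short top 0.009 [552.  83.] [87.2 90. ] 4.59 0.0165 [[505.0, 124.0], [512.0, 34.0], [599.0, 41.0], [592.0, 131.0]]
short top 0.06 [516.  80.] [15.9 89.7] 4.23 0.0704 [[505.0, 124.0], [512.0, 34.0], [528.0, 36.0], [521.0, 125.0]]
short side 0.009 [552.  84.] [86.4 92.7] 5.04 0.0203 [[505.0, 126.0], [513.0, 34.0], [599.0, 41.0], [591.0, 134.0]]
short side 0.06 [517.  81.] [16.  91.7] 4.67 0.0698 [[506.0, 126.0], [513.0, 34.0], [529.0, 36.0], [522.0, 127.0]]
stick [[ 0.43768529 -0.06294741  0.00469639]
 [ 0.58397252 -0.03325782  0.01098317]]
```

Call:
{"method": "apply_moves", "body": {"moves": [{"jaw": 0.5,"offset": [0,0,0],"rot": [0,0,-8.1]},{"jaw": 0.5,"offset": [0,0,0],"rot": [0,0,-8.1]},{"jaw": 0.5,"offset": [0,0,0],"rot": [0,0,-8.1]},{"jaw": 0.5,"offset": [-16,-57,0],"rot": [0,0,0]},{"jaw": 0.5,"offset": [-16,-57,0],"rot": [0,0,0]}]}}

```text
time_s: 1.02
eef_pos: [0.2486, 0.4215, 0.1955]
eef_rot: [0.0, -0.025, 1.0, -0.0]
wrist_force: [0.3, -1.0, 0.3]
opening: 0.498
grasp_force: 0.0
```

Call:
{"method": "apply_moves", "body": {"moves": [{"jaw": 0.5,"offset": [-16,-57,0],"rot": [0,0,0]},{"jaw": 0.5,"offset": [-16,-57,0],"rot": [0,0,0]},{"jaw": 0.5,"offset": [-16,-57,0],"rot": [0,0,0]},{"jaw": 0.5,"offset": [-16,-57,0],"rot": [0,0,0]},{"jaw": 0.5,"offset": [-16,-57,0],"rot": [0,0,0]}]}}

```text
time_s: 1.65
eef_pos: [0.3426, 0.1401, 0.1962]
eef_rot: [0.001, -0.024, 1.0, 0.0]
wrist_force: [0.8, 0.5, -0.3]
opening: 0.501
grasp_force: 0.0
```

Call:
{"method": "apply_moves", "body": {"moves": [{"jaw": 0.5,"offset": [-16,-57,0],"rot": [0,0,0]},{"jaw": 0.5,"offset": [-16,-57,0],"rot": [0,0,0]},{"jaw": 0.5,"offset": [-16,-57,0],"rot": [0,0,0]},{"jaw": 0.5,"offset": [-16,-57,0],"rot": [0,0,0]},{"jaw": 0.5,"offset": [0,0,0],"rot": [0,0,0]}]}}

```text
time_s: 2.28
eef_pos: [0.4179, -0.0866, 0.196]
eef_rot: [0.0, -0.021, 1.0, -0.0]
wrist_force: [-0.7, 0.6, 0.5]
opening: 0.497
grasp_force: 0.0
```

Call:
{"method": "apply_moves", "body": {"moves": [{"jaw": 0.5,"offset": [-12,-53,10],"rot": [0,0,0]},{"jaw": 0.5,"offset": [0,0,50],"rot": [0,0,0]},{"jaw": 0.5,"offset": [0,0,50],"rot": [0,0,0]},{"jaw": 0.5,"offset": [0,0,39],"rot": [0,0,0]},{"jaw": 0.5,"offset": [0,0,0],"rot": [0,0,0]}]}}

```text
time_s: 2.9
eef_pos: [0.4289, -0.1327, 0.0443]
eef_rot: [-0.003, -0.025, 1.0, 0.002]
wrist_force: [0.1, -0.1, 0.6]
opening: 0.5
grasp_force: 0.0
```

```bash
python3 - <<'E'
from h import *
im,d=ctrl.camera("side"); W=cloud("side",d); 
save("b",cv2.resize(im[80:280,180:500],(640,400)))
B=W.reshape(-1,3); B=B[~np.isnan(B[:,0])]
# finger points near tcp
p=np.array(ctrl.get_obs()["eef_pos"]);m=(abs(B[:,0]-p[0])<.03)&(abs(B[:,1]-p[1])<.07)&(B[:,2]>.02)&(B[:,2]<.1)
print(p,np.percentile(B[m],[0,2,50,98,100],axis=0).round(4))
E
```

```text
[ 0.43082636 -0.13395077  0.04644112] [[ 0.4182 -0.1596  0.0814]
 [ 0.4187 -0.1569  0.0821]
 [ 0.4259 -0.1052  0.0919]
 [ 0.4394 -0.0971  0.0998]
 [ 0.4401 -0.0963  0.0999]]
```

View pics/b.png

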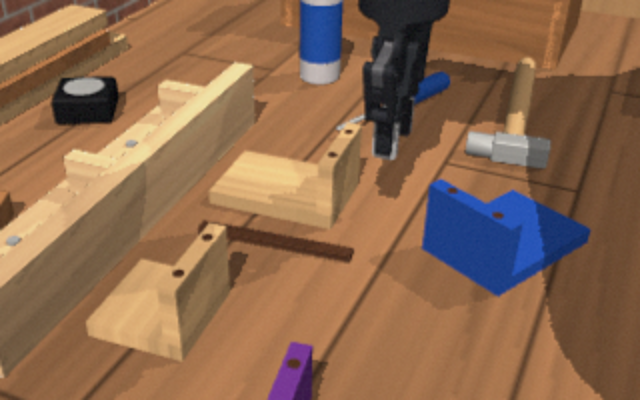

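The fingers are shut halfway and sit just behind the long bracket's lip, seen at about (385,150) with the lip at (345,150). Now I'll approach and slide the bracket.

Call:
{"method": "apply_moves", "body": {"moves": [{"jaw": 0.5,"offset": [-12,-4,0],"rot": [0,0,0]},{"jaw": 0.5,"offset": [-10,0,0],"rot": [0,0,0]},{"jaw": 0.5,"offset": [-6,0,0],"rot": [0,0,0]},{"jaw": 0.5,"offset": [-6,0,0],"rot": [0,0,0]},{"jaw": 0.5,"offset": [-6,0,0],"rot": [0,0,0]}]}}

```text
time_s: 3.58
eef_pos: [0.4721, -0.1372, 0.0468]
eef_rot: [-0.0, -0.024, 1.0, 0.0]
wrist_force: [0.4, -0.1, 0.9]
opening: 0.502
grasp_force: 0.0
```

Call:
{"method": "apply_moves", "body": {"moves": [{"jaw": 0.5,"offset": [-5,0,0],"rot": [0,0,0]},{"jaw": 0.5,"offset": [-5,0,0],"rot": [0,0,0]},{"jaw": 0.5,"offset": [-4,0,0],"rot": [0,0,0]},{"jaw": 0.5,"offset": [-3,0,0],"rot": [0,0,0]},{"jaw": 0.5,"offset": [0,0,0],"rot": [0,0,0]}]}}

```text
time_s: 4.2
eef_pos: [0.4889, -0.1365, 0.0468]
eef_rot: [-0.0, -0.024, 1.0, -0.0]
wrist_force: [-0.8, 0.3, 0.5]
opening: 0.499
grasp_force: 0.0
```

```bash
cat > m.py <<'E'
from h import *
import sys
im,d=ctrl.camera("side"); W=cloud("side",d)
save(sys.argv[1],cv2.resize(im[100:260,220:460],(600,400)))
o=ctrl.get_obs();print(o["time_s"],np.round(o["eef_pos"],4),np.round(o["wrist_force"],2))
E
python3 - <<'E'
import sys;sys.argv=["m","c"]
exec(open("m.py").read())
im,d=ctrl.camera("top");Q=cloud("top",d).reshape(-1,3);Q=Q[~np.isnan(Q[:,0])]
B=Q[(Q[:,2]>.010)&(Q[:,2]<.022)&(Q[:,1]>-.2)&(Q[:,1]<-.065)&(Q[:,0]>.52)&(Q[:,0]<.65)]
rc=cv2.minAreaRect(B[:,:2].astype(np.float32)*1000);print(rc,cv2.boxPoints(rc).round())
E
```

```text
4.25 [ 0.4887 -0.1365  0.0468] [-0.65  0.03  0.  ]
((628.9660034179688, -115.1795654296875), (90.6894760131836, 55.72755813598633), 66.47562408447266) [[ 585. -146.]
 [ 636. -168.]
 [ 673.  -85.]
 [ 622.  -62.]]
```

View pics/c.png

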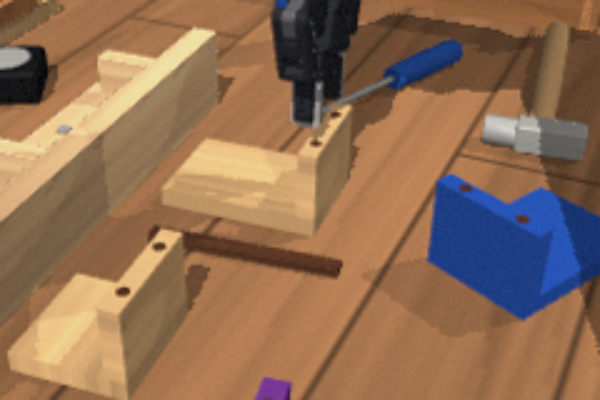

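```bash
python3 - <<'E'
from h import *
im,d=ctrl.camera("top");Q=cloud("top",d).reshape(-1,3);Q=Q[~np.isnan(Q[:,0])]
B=Q[(Q[:,2]>.010)&(Q[:,2]<.022)&(Q[:,0]>.54)&(Q[:,0]<.6268-.0488*Q[:,1]-.001)]
for y in np.arange(-.2,-.07,.01):
    p=B[abs(B[:,1]-y)<.005]
    if len(p)>5: print(round(y,3),p[:,0].min().round(4),p[:,0].max().round(4),"face",round(.628-.049*y,4))
E
```

```text
-0.15 0.5868 0.6046 face 0.6354
-0.14 0.5869 0.5979 face 0.6349
```

The fingers passed over the lip and the bracket has not moved. I'll measure the fingertip height.

```bash
python3 - <<'E'
from h import *
for c in("side","top"):
    im,d=ctrl.camera(c);W=cloud(c,d)
    m=(abs(W[...,0]-.489)<.035)&(W[...,1]<-.08)&(W[...,1]>-.2)&(W[...,2]>.02)&(W[...,2]<.14)
    v,u=np.nonzero(m)
    dark=im.max(-1)<120
    for a in np.arange(.03,.13,.008):
        k=m&(W[...,2]>a)&(W[...,2]<=a+.008)
        if k.any(): print(c,round(a,3),k.sum(),(k&dark).sum(),im[k].mean(0).round(),W[k].min(0).round(3),W[k].max(0).round(3))
E
```

```text
side 0.03 76 0 [170. 134.  91.] [ 0.472 -0.18   0.03 ] [ 0.488 -0.089  0.038]
side 0.038 73 0 [168. 133.  90.] [ 0.472 -0.178  0.038] [ 0.488 -0.09   0.046]
side 0.046 73 0 [166. 130.  89.] [ 0.472 -0.179  0.046] [ 0.486 -0.09   0.054]
side 0.054 80 1 [152. 120.  82.] [ 0.472 -0.182  0.054] [ 0.486 -0.09   0.062]
side 0.062 174 9 [179. 142.  97.] [ 0.472 -0.183  0.062] [ 0.492 -0.09   0.07 ]
side 0.07 72 10 [188. 148. 101.] [ 0.472 -0.18   0.07 ] [ 0.491 -0.091  0.072]
side 0.078 16 11 [102.  87.  79.] [ 0.482 -0.16   0.084] [ 0.498 -0.107  0.086]
side 0.086 63 49 [70. 66. 65.] [ 0.477 -0.162  0.086] [ 0.5   -0.102  0.094]
side 0.094 81 69 [55. 53. 54.] [ 0.478 -0.163  0.094] [ 0.5   -0.1    0.102]
side 0.102 77 75 [47. 46. 47.] [ 0.477 -0.166  0.102] [ 0.495 -0.099  0.11 ]
side 0.11 77 76 [41. 40. 41.] [ 0.477 -0.164  0.11 ] [ 0.495 -0.099  0.118]
side 0.118 59 57 [39. 38. 39.] [ 0.476 -0.164  0.118] [ 0.495 -0.099  0.126]
side 0.126 63 61 [34. 31. 31.] [ 0.475 -0.183  0.126] [ 0.499 -0.083  0.134]
```

Call:
{"method": "apply_moves", "body": {"moves": [{"jaw": 0.5,"offset": [0,0,-3],"rot": [0,0,0]},{"jaw": 0.5,"offset": [25,0,0],"rot": [0,0,0]},{"jaw": 0.5,"offset": [25,0,0],"rot": [0,0,0]},{"jaw": 0.5,"offset": [0,0,16],"rot": [0,0,0]},{"jaw": 0.5,"offset": [0,0,17],"rot": [0,0,0]}]}}

```text
time_s: 5.08
eef_pos: [0.4398, -0.1393, 0.0163]
eef_rot: [0.001, -0.024, 1.0, -0.0]
wrist_force: [0.3, -0.9, -0.3]
opening: 0.499
grasp_force: 0.0
```

```bash
python3 - <<'E'
from h import *
o=ctrl.get_obs();p=np.array(o["eef_pos"]);print(p,o["wrist_force"],o["opening"])
im,d=ctrl.camera("side");W=cloud("side",d);save("d",cv2.resize(im[100:260,220:460],(600,400)))
m=(abs(W[...,0]-p[0])<.025)&(W[...,1]<-.08)&(W[...,1]>-.2)&(W[...,2]>.01)&(W[...,2]<.1)
for a in np.arange(.02,.1,.008):
    k=m&(W[...,2]>a)&(W[...,2]<=a+.008)
    if k.any(): print(round(a,3),k.sum(),im[k].mean(0).round(),W[k].min(0).round(3),W[k].max(0).round(3))
E
```

```text
[ 0.43979224 -0.13933352  0.01634812] [ 0.25666701 -0.86147909 -0.34042899] 0.4988093280335442
0.052 37 [99. 92. 89.] [ 0.429 -0.163  0.053] [ 0.45 -0.11  0.06]
0.06 67 [59. 58. 60.] [ 0.429 -0.167  0.06 ] [ 0.451 -0.104  0.068]
0.068 71 [56. 54. 55.] [ 0.429 -0.166  0.068] [ 0.451 -0.102  0.076]
0.076 69 [48. 45. 46.] [ 0.429 -0.163  0.076] [ 0.451 -0.101  0.084]
0.084 65 [42. 41. 42.] [ 0.429 -0.168  0.084] [ 0.449 -0.102  0.092]
0.092 25 [36. 33. 33.] [ 0.426 -0.171  0.092] [ 0.449 -0.088  0.1  ]
```

View pics/d.png

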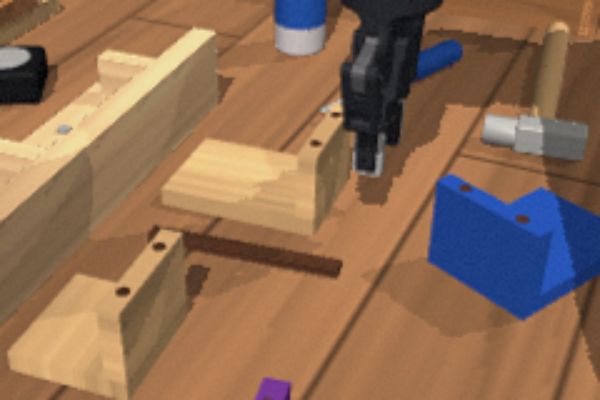

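The fingertips are now below the lip top, with the silver tip at (370,172) behind the lip. I'll raise them slightly and push.

Call:
{"method": "apply_moves", "body": {"moves": [{"jaw": 0.5,"offset": [-10,0,-4],"rot": [0,0,0]},{"jaw": 0.5,"offset": [-8,0,0],"rot": [0,0,0]},{"jaw": 0.5,"offset": [-6,0,0],"rot": [0,0,0]},{"jaw": 0.5,"offset": [-6,0,0],"rot": [0,0,0]},{"jaw": 0.5,"offset": [-6,0,0],"rot": [0,0,0]}]}}

```text
time_s: 5.75
eef_pos: [0.475, -0.1371, 0.0208]
eef_rot: [-0.0, -0.024, 1.0, 0.0]
wrist_force: [-1.9, -0.8, 2.2]
opening: 0.502
grasp_force: 1.2
```

Call:
{"method": "apply_moves", "body": {"moves": [{"jaw": 0.5,"offset": [-5,0,0],"rot": [0,0,0]},{"jaw": 0.5,"offset": [-5,0,0],"rot": [0,0,0]},{"jaw": 0.5,"offset": [-3,0,0],"rot": [0,0,0]},{"jaw": 0.5,"offset": [0,0,0],"rot": [0,0,0]},{"jaw": 0.5,"offset": [0,0,0],"rot": [0,0,0]}]}}

```text
time_s: 6.38
eef_pos: [0.488, -0.1365, 0.0208]
eef_rot: [0.0, -0.024, 1.0, -0.0]
wrist_force: [-0.2, 0.8, 0.0]
opening: 0.498
grasp_force: 0.0
```

```bash
cat > m.py <<'E'
from h import *
# bracket state in fence frame: u from face (neg toward robot), w along, z
o=ctrl.get_obs();p=np.array(o["eef_pos"])
n=np.array([.9988,.049]);t=np.array([-.049,.9988]);c0=np.array([.628-.0488*-.133,-.133])
F=lambda W:np.concatenate([((W[...,:2]-c0)@n)[...,None],((W[...,:2]-c0)@t)[...,None],W[...,2:]],-1)
def look(name=None):
    im,d=ctrl.camera("side");G=F(cloud("side",d))
    if name: save(name,cv2.resize(im[80:240,220:460],(600,400)))
    hsv=cv2.cvtColor(im,cv2.COLOR_RGB2HSV)
    wood=(hsv[...,1]>70)&(hsv[...,2]>90)
    print(o["time_s"],"tcp",np.round(F(p),4),np.round(o["wrist_force"],1))
    m=wood&(G[...,1]>.03)&(G[...,1]<.055)&(G[...,0]>-.2)&(G[...,0]<.09)&(G[...,2]>.004)  # left side face
    Q=G[m]
    r=cv2.minAreaRect(Q[:,[0,2]].astype(np.float32)*1000) if len(Q)>5 else None
    print("n",len(Q),"min",Q.min(0).round(4),"max",Q.max(0).round(4))
    for b in range(-180,90,10):
        k=Q[(Q[:,0]*1000>=b)&(Q[:,0]*1000<b+10)]
        if len(k)>2: print(b,"z",k[:,2].min().round(3),k[:,2].max().round(3),end="; ")
    print()
E
python3 -c "
from m import *
look('e')"
```

```text
6.375 tcp [-0.1465  0.0036  0.0208] [-0.2  0.8  0. ]
n 1122 min [-0.1379  0.03    0.004 ] max [0.0896 0.0548 0.1854]
-140 z 0.004 0.185; -130 z 0.004 0.072; -120 z 0.005 0.07; -110 z 0.005 0.017; -100 z 0.005 0.016; -90 z 0.004 0.017; -80 z 0.004 0.016; -70 z 0.004 0.017; -60 z 0.004 0.015; -50 z 0.004 0.016; -40 z 0.005 0.017; -30 z 0.004 0.016; -20 z 0.004 0.016; -10 z 0.004 0.065; 0 z 0.005 0.076; 10 z 0.074 0.076; 20 z 0.074 0.076;
```

Call:
{"method": "apply_moves", "body": {"moves": [{"jaw": 0.5,"offset": [-2,0,0],"rot": [0,0,0]},{"jaw": 0.5,"offset": [-2,0,0],"rot": [0,0,0]},{"jaw": 0.5,"offset": [-1,0,0],"rot": [0,0,0]},{"jaw": 0.5,"offset": [-1,0,0],"rot": [0,0,0]},{"jaw": 0.5,"offset": [0,0,0],"rot": [0,0,0]}]}}

```text
time_s: 7.05
eef_pos: [0.4928, -0.1363, 0.0207]
eef_rot: [-0.001, -0.024, 1.0, 0.0]
wrist_force: [-6.8, -0.8, 3.0]
opening: 0.5
grasp_force: 2.9
```

```bash
python3 -c "
from m import *
look('f')"
```

```text
7.05 tcp [-0.1417  0.0037  0.0207] [-6.8 -0.8  3. ]
n 1124 min [-0.1475  0.03    0.0041] max [0.0881 0.0548 0.246 ]
-140 z 0.034 0.105; -130 z 0.005 0.091; -120 z 0.004 0.246; -110 z 0.005 0.017; -100 z 0.004 0.016; -90 z 0.004 0.016; -80 z 0.004 0.016; -70 z 0.005 0.016; -60 z 0.004 0.016; -50 z 0.005 0.016; -40 z 0.004 0.016; -30 z 0.004 0.016; -20 z 0.004 0.016; -10 z 0.004 0.075; 0 z 0.004 0.076; 10 z 0.074 0.076; 20 z 0.074 0.076;
```

View pics/f.png

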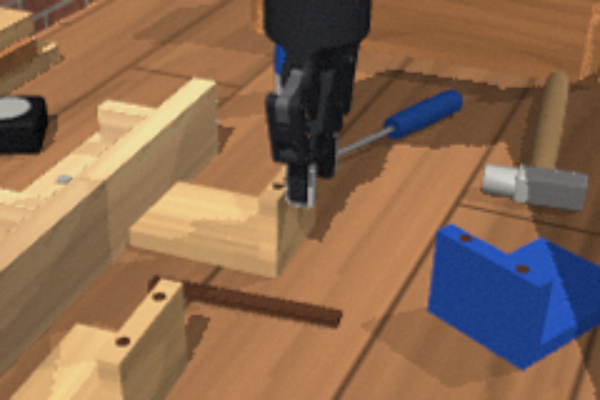

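The bracket lies flat with its toe against the fence, at about 7 N. Now I'll start tipping it, with the fingers following the lip's arc.

Call:
{"method": "apply_moves", "body": {"moves": [{"jaw": 0.5,"offset": [-2.5,0,-4],"rot": [0,0,0]},{"jaw": 0.5,"offset": [-1.7,0,-4.5],"rot": [0,0,0]},{"jaw": 0.5,"offset": [-1.7,0,-4.5],"rot": [0,0,0]},{"jaw": 0.5,"offset": [-1.8,0,-4.5],"rot": [0,0,0]},{"jaw": 0.5,"offset": [-1.8,0,-4.5],"rot": [0,0,0]}]}}

```text
time_s: 7.72
eef_pos: [0.5032, -0.1357, 0.0429]
eef_rot: [-0.0, -0.024, 1.0, 0.0]
wrist_force: [-1.4, -0.1, -0.6]
opening: 0.5
grasp_force: 0.5
```

```bash
python3 -c "
from m import *
look('g')"
```

```text
7.725 tcp [-0.1312  0.0037  0.0429] [-1.4 -0.1 -0.6]
n 1231 min [-0.1477  0.03    0.0044] max [0.0889 0.055  0.324 ]
-130 z 0.021 0.078; -120 z 0.02 0.207; -110 z 0.019 0.268; -100 z 0.016 0.033; -90 z 0.014 0.031; -80 z 0.014 0.029; -70 z 0.011 0.028; -60 z 0.01 0.026; -50 z 0.007 0.024; -40 z 0.006 0.023; -30 z 0.005 0.021; -20 z 0.005 0.019; -10 z 0.004 0.065; 0 z 0.005 0.076; 10 z 0.074 0.076; 20 z 0.073 0.076;
```

View pics/g.png

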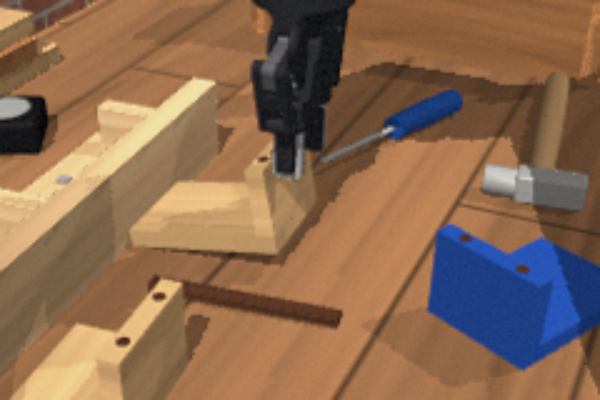

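It is tipping: about 10°, with light contact and the fingers well on the lip face. Continuing along the arc.

Call:
{"method": "apply_moves", "body": {"moves": [{"jaw": 0.5,"offset": [-2.5,0,-4],"rot": [0,0,0]},{"jaw": 0.5,"offset": [-2.4,0,-4],"rot": [0,0,0]},{"jaw": 0.5,"offset": [-2.5,0,-4],"rot": [0,0,0]},{"jaw": 0.5,"offset": [-2.6,0,-3.8],"rot": [0,0,0]},{"jaw": 0.5,"offset": [-2.8,0,-3.7],"rot": [0,0,0]}]}}

```text
time_s: 8.4
eef_pos: [0.5164, -0.1351, 0.0626]
eef_rot: [0.0, -0.024, 1.0, -0.0]
wrist_force: [-1.7, -0.5, -1.1]
opening: 0.506
grasp_force: 0.4
```

Call:
{"method": "apply_moves", "body": {"moves": [{"jaw": 0.5,"offset": [-3,0,-3.5],"rot": [0,0,0]},{"jaw": 0.5,"offset": [-3.1,0,-3.4],"rot": [0,0,0]},{"jaw": 0.5,"offset": [-3.2,0,-3.3],"rot": [0,0,0]},{"jaw": 0.5,"offset": [-3.2,0,-3.2],"rot": [0,0,0]},{"jaw": 0.5,"offset": [-3.3,0,-3.1],"rot": [0,0,0]}]}}

```text
time_s: 9.02
eef_pos: [0.532, -0.1344, 0.079]
eef_rot: [-0.0, -0.024, 1.0, 0.0]
wrist_force: [-0.2, -0.5, -0.4]
opening: 0.498
grasp_force: 0.3
```

```bash
python3 -c "
from m import *
look('h')"
```

```text
9.025 tcp [-0.1024  0.0036  0.079 ] [-0.2 -0.5 -0.4]
n 1211 min [-0.1213  0.0301  0.0042] max [0.0879 0.055  0.2397]
-130 z 0.061 0.063; -120 z 0.058 0.083; -110 z 0.049 0.116; -100 z 0.046 0.24; -90 z 0.041 0.151; -80 z 0.034 0.118; -70 z 0.03 0.051; -60 z 0.025 0.045; -50 z 0.019 0.04; -40 z 0.014 0.035; -30 z 0.009 0.03; -20 z 0.005 0.024; -10 z 0.004 0.075; 0 z 0.005 0.076; 10 z 0.073 0.076; 20 z 0.074 0.076;
```

View pics/h.png

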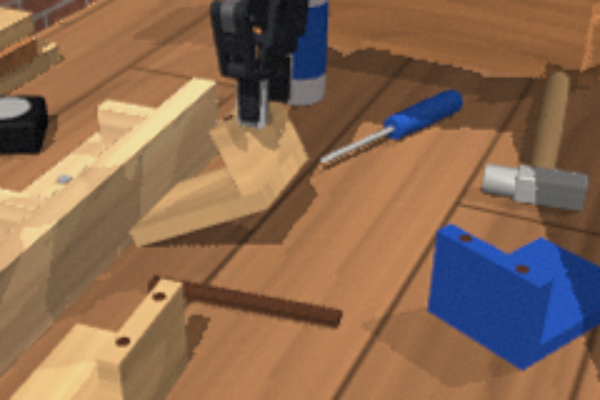

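The tilt is about 28°, and the tip at (252,122) is creeping towards the lip's top edge. I'll go more forward and less up.

Call:
{"method": "apply_moves", "body": {"moves": [{"jaw": 0.5,"offset": [-5,0,-2],"rot": [0,0,0]},{"jaw": 0.5,"offset": [-5,0,-2.2],"rot": [0,0,0]},{"jaw": 0.5,"offset": [-5,0,-2.6],"rot": [0,0,0]},{"jaw": 0.5,"offset": [-5,0,-2.6],"rot": [0,0,0]},{"jaw": 0.5,"offset": [-5,0,-2.4],"rot": [0,0,0]}]}}

```text
time_s: 9.7
eef_pos: [0.5565, -0.1338, 0.0934]
eef_rot: [-0.001, -0.024, 1.0, -0.001]
wrist_force: [-11.4, 0.6, 20.0]
opening: 0.499
grasp_force: 11.1
```

```bash
python3 -c "
from m import *
look('i')"
```

```text
9.7 tcp [-0.0779  0.0031  0.0934] [-11.4   0.6  20. ]
n 1150 min [-0.1087  0.03    0.0041] max [0.0885 0.0549 0.3248]
-110 z 0.079 0.093; -100 z 0.07 0.325; -90 z 0.061 0.195; -80 z 0.053 0.177; -70 z 0.044 0.16; -60 z 0.037 0.134; -50 z 0.029 0.052; -40 z 0.021 0.046; -30 z 0.012 0.035; -20 z 0.005 0.029; -10 z 0.006 0.067; 0 z 0.004 0.076; 10 z 0.074 0.076; 20 z 0.074 0.076;
```

View pics/i.png

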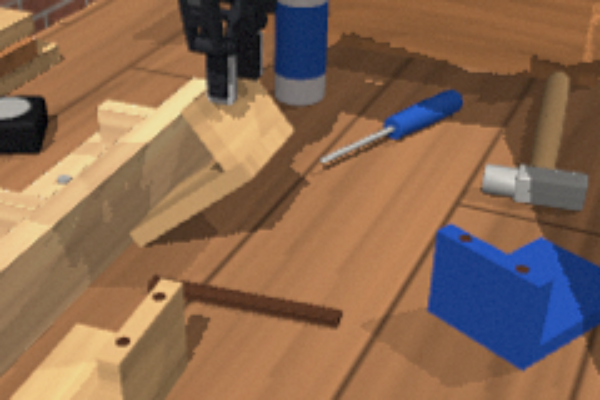

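The tilt is now about 40°, but the force is 23 N and mostly vertical. I'll ease the downward bias and continue.

Call:
{"method": "apply_moves", "body": {"moves": [{"jaw": 0.5,"offset": [-3,0,-3.5],"rot": [0,0,0]},{"jaw": 0.5,"offset": [-4.4,0,-2.0],"rot": [0,0,0]},{"jaw": 0.5,"offset": [-4.4,0,-1.8],"rot": [0,0,0]},{"jaw": 0.5,"offset": [-4.4,0,-1.6],"rot": [0,0,0]},{"jaw": 0.5,"offset": [-4.5,0,-1.4],"rot": [0,0,0]}]}}

```text
time_s: 10.38
eef_pos: [0.5782, -0.1325, 0.1018]
eef_rot: [0.0, -0.024, 1.0, -0.0]
wrist_force: [-2.8, -0.7, 5.3]
opening: 0.498
grasp_force: 3.0
```

```bash
python3 -c "
from m import *
look('j')"
```

```text
10.375 tcp [-0.0562  0.0033  0.1018] [-2.8 -0.7  5.3]
n 1099 min [-0.0942  0.03    0.004 ] max [0.0878 0.0549 0.2018]
-100 z 0.096 0.103; -90 z 0.086 0.111; -80 z 0.072 0.12; -70 z 0.062 0.202; -60 z 0.051 0.137; -50 z 0.037 0.172; -40 z 0.026 0.14; -30 z 0.015 0.044; -20 z 0.005 0.033; -10 z 0.004 0.076; 0 z 0.005 0.076; 10 z 0.074 0.076; 20 z 0.074 0.075;
```

Call:
{"method": "apply_moves", "body": {"moves": [{"jaw": 0.5,"offset": [-4.6,0,-1.2],"rot": [0,0,0]},{"jaw": 0.5,"offset": [-4.6,0,-1],"rot": [0,0,0]},{"jaw": 0.5,"offset": [-4.6,0,-0.8],"rot": [0,0,0]},{"jaw": 0.5,"offset": [-4.7,0,-0.7],"rot": [0,0,0]},{"jaw": 0.5,"offset": [-4.7,0,-0.5],"rot": [0,0,0]}]}}

```text
time_s: 11.05
eef_pos: [0.6018, -0.1313, 0.106]
eef_rot: [0.001, -0.024, 1.0, -0.0]
wrist_force: [-1.3, 0.0, 4.8]
opening: 0.497
grasp_force: 2.3
```

Call:
{"method": "apply_moves", "body": {"moves": [{"jaw": 0.5,"offset": [-4.7,0,-0.2],"rot": [0,0,0]},{"jaw": 0.5,"offset": [-4.8,0,0],"rot": [0,0,0]},{"jaw": 0.5,"offset": [-4.8,0,0],"rot": [0,0,0]},{"jaw": 0.5,"offset": [-4.8,0,0.2],"rot": [0,0,0]},{"jaw": 0.5,"offset": [-4.8,0,0.4],"rot": [0,0,0]}]}}

```text
time_s: 11.68
eef_pos: [0.626, -0.1302, 0.1057]
eef_rot: [0.001, -0.024, 1.0, -0.0]
wrist_force: [0.5, -0.5, 3.8]
opening: 0.5
grasp_force: 2.3
```

```bash
python3 -c "
from m import *
look('k')"
```

```text
11.675 tcp [-0.0083  0.0032  0.1057] [ 0.5 -0.5  3.8]
n 1165 min [-0.0579  0.03    0.004 ] max [0.0889 0.055  0.2069]
-60 z 0.103 0.125; -50 z 0.075 0.129; -40 z 0.047 0.132; -30 z 0.019 0.136; -20 z 0.004 0.207; -10 z 0.004 0.189; 0 z 0.004 0.189; 10 z 0.073 0.14; 20 z 0.074 0.076;
```

View pics/k.png

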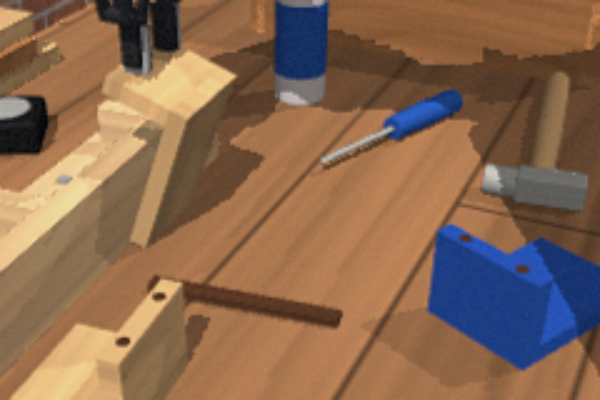

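The tilt is about 70° and the lip is over the fence, with the fingers still on the lip face at (135,70). Finishing the tip.

Call:
{"method": "apply_moves", "body": {"moves": [{"jaw": 0.5,"offset": [-4.8,0,0.4],"rot": [0,0,0]},{"jaw": 0.5,"offset": [-4.8,0,0.7],"rot": [0,0,0]},{"jaw": 0.5,"offset": [-4.8,0,0.9],"rot": [0,0,0]},{"jaw": 0.5,"offset": [-4.8,0,1.1],"rot": [0,0,0]},{"jaw": 0.5,"offset": [-4.8,0,1.3],"rot": [0,0,0]}]}}

```text
time_s: 12.35
eef_pos: [0.6499, -0.129, 0.1011]
eef_rot: [0.001, -0.024, 1.0, -0.0]
wrist_force: [2.3, -0.6, 5.5]
opening: 0.498
grasp_force: 2.4
```

```bash
python3 -c "
from m import *
look('l')"
```

```text
12.35 tcp [0.0156 0.0033 0.1011] [ 2.3 -0.6  5.5]
n 1201 min [-0.0366  0.03    0.004 ] max [0.0877 0.0549 0.2625]
-40 z 0.091 0.129; -30 z 0.034 0.131; -20 z 0.004 0.134; -10 z 0.004 0.135; 0 z 0.004 0.137; 10 z 0.074 0.184; 20 z 0.074 0.263; 30 z 0.124 0.141;
```

Call:
{"method": "apply_moves", "body": {"moves": [{"jaw": 0.5,"offset": [-4.6,0,1.4],"rot": [0,0,0]},{"jaw": 0.5,"offset": [-4.6,0,1.6],"rot": [0,0,0]},{"jaw": 0.5,"offset": [-4,0,1.6],"rot": [0,0,0]},{"jaw": 0.5,"offset": [-3,0,1.2],"rot": [0,0,0]},{"jaw": 0.5,"offset": [0,0,0],"rot": [0,0,0]}]}}

```text
time_s: 13.02
eef_pos: [0.6663, -0.1282, 0.0955]
eef_rot: [0.002, -0.024, 1.0, -0.0]
wrist_force: [2.6, -0.0, 5.5]
opening: 0.503
grasp_force: 2.6
```

```bash
python3 -c "
from m import *
look('n')"
```

```text
13.025 tcp [0.032  0.0033 0.0955] [ 2.6 -0.   5.5]
n 1129 min [-0.0216  0.0301  0.0041] max [0.0888 0.0549 0.1914]
-30 z 0.107 0.13; -20 z 0.004 0.131; -10 z 0.004 0.131; 0 z 0.005 0.132; 10 z 0.074 0.133; 20 z 0.074 0.191; 30 z 0.117 0.164; 40 z 0.119 0.16; 50 z 0.123 0.129;
```

View pics/n.png

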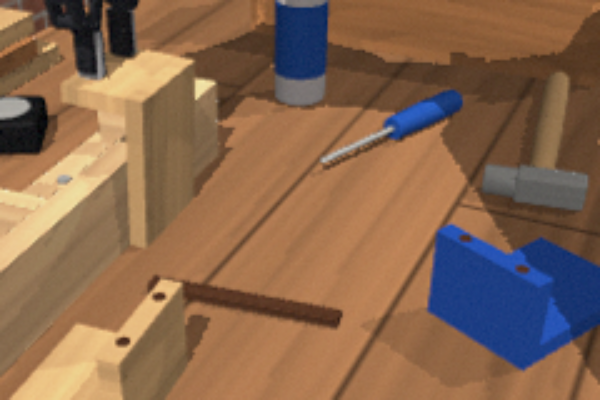

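It is nearly upright, with the lip over the fence. One more small push, then I'll lift off and measure.

Call:
{"method": "apply_moves", "body": {"moves": [{"jaw": 0.5,"offset": [-3,0,1.3],"rot": [0,0,0]},{"jaw": 0.5,"offset": [-2,0,1],"rot": [0,0,0]},{"jaw": 0.5,"offset": [0,0,0],"rot": [0,0,0]},{"jaw": 0.5,"offset": [0,0,-5],"rot": [0,0,0]},{"jaw": 0.5,"offset": [0,0,-30],"rot": [0,0,0]}]}}

```text
time_s: 13.7
eef_pos: [0.667, -0.1268, 0.1239]
eef_rot: [-0.003, -0.024, 1.0, 0.001]
wrist_force: [0.4, 0.3, -0.6]
opening: 0.508
grasp_force: 0.0
```

Call:
{"method": "apply_moves", "body": {"moves": [{"jaw": 0.5,"offset": [0,0,-20],"rot": [0,0,0]},{"jaw": 0.5,"offset": [50,0,0],"rot": [0,0,0]},{"jaw": 0.5,"offset": [50,0,0],"rot": [0,0,0]},{"jaw": 0.5,"offset": [50,0,0],"rot": [0,0,0]},{"jaw": 0.5,"offset": [0,0,0],"rot": [0,0,0]}]}}

```text
time_s: 14.32
eef_pos: [0.5161, -0.1342, 0.1464]
eef_rot: [-0.002, -0.023, 1.0, 0.001]
wrist_force: [0.2, 0.2, 0.6]
opening: 0.5
grasp_force: 0.0
```

```bash
cat > q.py <<'E'
from m import *
look()
im,d=ctrl.camera("side");G=F(cloud("side",d))
# side (y+) face: robot-side edge vs z ; fence face for reference
for z in np.arange(.01,.13,.01):
    k=G[(abs(G[...,2]-z)<.005)&(G[...,1]>.025)&(G[...,1]<.06)&(G[...,0]<.01)&(G[...,0]>-.06)]
    r=G[(abs(G[...,2]-z)<.005)&(G[...,1]>.08)&(G[...,1]<.13)&(abs(G[...,0])<.02)]
    if len(k): print(round(z,3),"rear u",np.percentile(k[:,0],3).round(4),"fence",np.median(r[:,0]).round(4) if len(r) else None)
im,d=ctrl.camera("top");T=F(cloud("top",d))
k=T[(T[...,2]>.11)&(T[...,2]<.15)&(abs(T[...,1])<.07)&(abs(T[...,0])<.08)]
print("n",len(k),cv2.minAreaRect(k[:,:2].astype(np.float32)*1000),np.percentile(k,[1,50,99],axis=0).round(4).tolist())
A=np.c_[k[:,:2],np.ones(len(k))];print("slope",np.degrees(np.linalg.lstsq(A,k[:,2],rcond=None)[0][:2]))
E
python3 q.py
```

```text
14.325 tcp [-0.1183  0.0046  0.1464] [0.2 0.2 0.6]
n 1095 min [-0.1228  0.03    0.0043] max [0.0879 0.0549 0.2463]
-110 z 0.187 0.23; -20 z 0.004 0.131; -10 z 0.004 0.131; 0 z 0.004 0.131; 10 z 0.074 0.131; 20 z 0.074 0.131; 30 z 0.115 0.131; 40 z 0.115 0.131; 50 z 0.116 0.13; 
0.01 rear u -0.0152 fence 0.001
0.02 rear u -0.0148 fence 0.0008
0.03 rear u -0.0147 fence 0.0009
0.04 rear u -0.0151 fence 0.0009
0.05 rear u -0.0146 fence 0.001
0.06 rear u -0.0147 fence 0.0009
0.07 rear u -0.0151 fence 0.0023
0.08 rear u -0.0151 fence 0.0092
0.09 rear u -0.0146 fence None
0.1 rear u -0.0148 fence None
0.11 rear u -0.0148 fence None
0.12 rear u -0.0146 fence None
n 7 ((53.684322357177734, -34.58332061767578), (6.4447174072265625, 1.3693211078643799), 63.07344055175781) [[0.0521, -0.0374, 0.129], [0.0532, -0.0356, 0.1302], [0.0547, -0.0316, 0.1317]]
slope [  7.41905422 -26.60076618]
```

It stands plumb by itself. I'll move the arm aside and check yaw and gap from the top.

Call:
{"method": "apply_moves", "body": {"moves": [{"jaw": 0.5,"offset": [50,0,0],"rot": [0,0,0]},{"jaw": 0.5,"offset": [50,0,0],"rot": [0,0,0]},{"jaw": 0.5,"offset": [50,0,0],"rot": [0,0,0]},{"jaw": 0.5,"offset": [0,0,0],"rot": [0,0,0]},{"jaw": 0.5,"offset": [0,0,0],"rot": [0,0,0]}]}}

```text
time_s: 15.1
eef_pos: [0.3716, -0.1431, 0.1482]
eef_rot: [0.001, -0.024, 1.0, -0.001]
wrist_force: [0.4, -0.5, 0.9]
opening: 0.499
grasp_force: 0.0
```

```bash
python3 q.py | tail -3; python3 - <<'E'
from m import *
im,d=ctrl.camera("top");W=cloud("top",d);Q=W.reshape(-1,3);Q=Q[~np.isnan(Q[:,0])]
B=Q[(Q[:,0]>.49)&(Q[:,0]<.605)&(Q[:,1]>.02)&(Q[:,1]<.15)&(Q[:,2]>.009)&(Q[:,2]<.08)]
print("short",cv2.minAreaRect(B[:,:2].astype(np.float32)*1000))
E
```

```text
0.12 rear u -0.0149 fence None
n 2716 ((19.477264404296875, 3.2959327697753906), (90.44599151611328, 71.71482849121094), 89.7925796508789) [[-0.0159, -0.0409, 0.112], [0.0149, 0.0042, 0.1305], [0.0541, 0.0483, 0.1329]]
slope [ 3.89412472 -0.45447732]
short ((551.5193481445312, 82.49044799804688), (86.11133575439453, 90.11775207519531), 4.633328914642334)
```

```bash
python3 -c "
from bench import ctrl
print(ctrl.hand_in())"
```

```text
the job is handed in; nothing more can be done
None
```

I slid the long bracket flat to the fence, tipped it up on its toe edge and handed it in at about 15 s. It stands on its own with its lip over the fence top, upright and within about 0.2° of square, with no more than about 1 mm of gap. The short bracket did not move, but my first push passed over the lip because the fingertips sat higher than expected, so I repeated it lower.

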